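# Put the red sample panel on display

## Task

Take the red sample panel out of the wooden tray and put it on show in the empty lane of the white display stand, the one showing only a blank dark grey card. In its tray lane the panel is too snug to grip, so slide it along the lane until about 60 mm of it sticks out over the tray's front edge, then pinch it by its long sides there and lift it off. Lay it face up on that card, push it fully home against the stop at the back, let go, and leave the other panels and the bottle where they are.

Things in the scene. Friction and masses are not known exactly. Their poses are not given: they have to be found in the camera images.
- tray: Fixed wooden block 200 mm deep (x), 198 wide (y), lane floor 60 mm above the table. Three lanes along x at y = -64, 0, +64 mm, each 58 mm wide, between black ribs 6 mm wide rising 12 mm above the floor; open at both ends. Front edge (robot side, where panels slide out) at x = -100 mm, back edge at +100. Origin: underside centre, on the table; z up.
- stand: Fixed white block 158 mm deep (x), 138 wide (y), lane floor 80 mm above the table. Two 60 mm lanes along x: y = +33 and -33 mm; one holds the yellow panel, one (either) is empty; steel ribs 6 mm wide, 12 high. Open at the front edge x = -79 mm (robot side); at the back a 12 mm high stop, inner face at x = +71, so a panel fully home has its centre at x = -4, front end flush. Origin: underside centre, on the table.
- red_panel: The panel to move: rigid flat print 150 mm long (x), 52 wide (y), 6 thick, about 80 g, white rim, red picture on its upper face. Starts flat in any one of the tray's lanes, its front (-x) end 25 to 45 mm inside the tray's front edge, x axis along the lane, pointing to the tray's back. Origin: centre of the underside; z out of the picture.
- blue_panel: Same panel with a blue picture, in another lane of the tray; leave alone. Origin as for the red panel.
- green_panel: Same panel with a green picture, in another lane of the tray; leave alone. Origin as for the red panel.
- yellow_panel: Same panel with a yellow picture, lying home in one of the stand's two lanes; leave alone. Origin as for the red panel.
- blank_card: Plain dark grey card 140 mm long (x), 54 wide (y), 2 thick, fixed to the floor of the stand's empty lane to mark it: the red panel goes on top of it, so its underside ends 82 mm above the table. It lies centred where a panel fully home lies. Origin: centre of the underside, on the lane floor.
- bottle: Blue ink bottle with a black cap, diameter 40 mm, 125 mm high, standing loose on the table between tray and stand; leave alone. Origin: centre of the underside.
There are look-alikes about, which are no part of the job. There is more than one size of the stand; the job needs the middle-sized. What is shaped like the red_panel but pink is not meant.

How it is judged:
By the outcome, as a careful person would: the job done as asked, in the order asked, and still so for the second after the job is handed in, with the robot touching nothing.
It also fails if it takes over 67 s, if anything falls off the work surface, if the arm or the gripper's body presses on something with over 40 N, if the wrist force passes 120 N, or if a joint passes its speed limit or range.

## Robot

A 6-joint arm with a two-finger parallel gripper is mounted at the origin on the work surface. World frame = base frame: x ahead of the robot, y to its left, z up, the work surface at z = 0. Lengths are in m, angles in rad, forces in N, time in s.
With the tool pointing down it reaches from about 0.375 to 0.975 m from the base axis. Payload 3.8 kg.
Tool frame: the origin (TCP) lies at the very end of the fingers, on their centre line; the grasp point (between the pads) lies 19 mm behind it; z points along the fingers, y is the line along which they close (so a half turn about z gives the same grasp; the last joint's range is limited). The gripper opens to 85 mm and grips with 20 to 120 N. Pads are 22 mm wide; open, the fingers measure 114 mm over their backs; the gripper's body (76 mm by 85 mm) begins 54 mm behind the grasp point. The pads swing forward as they close: fully open they stand 13 mm farther back than shut.
Start: joints at [-1.345, 0.264, 1.604, -0, 1.274, -0.037], TCP at [0.175, -0.652, 0.193] pointing down, gripper open.
Joint ranges: [-2.63, 2.63], [-0.94, 2.18], [0.31, 2.57], [-1.31, 4.45], [0, 2.66], [-2.55, 2.55]. Speed limits (rad/s): [2.57, 2.57, 3.14, 3.14, 3.14, 3.14].

## Interface

Orientations are given as a rotation vector (axis times angle).
In Python, from workcell import read_state, read_camera, calibration, finish_job gives the robot as it stands.
- The arm moves only by the tool step_arm, never from a script. Its argument "commands" is a list of rows, each an object of numbers: "fingers": the gripper's target within -1 to 1 (shut at 1, half-way at 0, fully open at -1); "dx", "dy", "dz": the shift along the tool's x, y, z in m; "roll": the turn about the tool's z in degrees. In form: [{"fingers": .., "dx": .., "dy": .., "dz": .., "roll": ..}, ...]. A call has 1 to 8 rows; each row is the pose to reach, as a shift and turn from the pose commanded when the call began, along the tool's axes at that moment; what a row does not reach only later rows make up. A row lasts 1/8 s, in which the tool goes at most 62.5 mm and 10.7 degrees, less where a joint would pass 70% of its speed; a pose out of reach is approached as far as the arm can. A call with a gripper value outside its range is refused whole. The fingers move at their own pace and stop on an object; "squeeze" is the grip in N (left out, the last holds). Time passes only in rows, so rows that repeat a pose let the fingers close. It gives the time, the measured TCP pose, the force, the opening and the grip force at its end, in the units of the state.
- read_state(): the state, without advancing time (a new reading comes with each control period).
- read_camera(name): name is "scene" or "top" or "wrist"; returns (picture, depth): 480x640x3 uint8, blue, green, red; 480x640 float32, m along the optical axis (not along the pixel's ray), 0 where there is no reading.
- calibration(name): a dict with "intrinsics" (3x3 intrinsics, pixels), "world_to_cam" (4x4, takes a point from world to camera coordinates). Camera axes: x right, y up, looking along -z (the intrinsics and any distortion apply to the point x, -y, -z); pixel columns grow to the right and rows downward; lengths in m; the calibration is good to about 2 mm. A picture is of the moment at which its call begins: read the wrist's pose just before it. calibration takes no time and is no camera call; for the wrist camera it gives the pose at the moment of the call.
- finish_job(): hands the job in; it is judged then, once.
The state is a dict: "time": time; "q": joint angles; "joint_vel": joint speeds; "joint_torque": joint torques, N m; "tool_pos": TCP position; "tcp_rot": TCP orientation; "wrist_force": force on the tool from outside, world axes, zero at the start; "torque": the same for the moment, N m; "width": opening from 0.0 (shut) to 1.0 (fully open); "grip_force": force on a finger pad.
Only numpy, scipy, OpenCV 4.12 (cv2) and the standard library are available. Lean on these libraries where they do the work, as an engineer would, in place of code of your own. Each camera call takes 0.05 s, during which the arm holds its last target. There are 200 camera calls.

## Working session

There is one attempt and no reset: what is moved stays moved. The work goes in short steps, Python scripts to look and compute and a tool call to move; the robot and the scene stay as the last step left them, time stands still between calls to the robot, and variables do not carry over. Pictures are saved under pics/ and viewed, at most 10 in all, crops included, and the job is handed in when it is done.

Besides the shell and the picture viewer there is one more tool, called after "Request:" by a JSON object that holds its "op" and its "data", one argument or row to a line. step_arm: Moves the arm, as the interface text tells. Its arguments: {"type":"object","properties":{"commands":{"type":"array","items":{"type":"object","properties":{"fingers":{"type":"number"},"dx":{"type":"number"},"dy":{"type":"number"},"dz":{"type":"number"},"roll":{"type":"number"}}}},"squeeze":{"type":"number"}},"required":["commands"]}

```bash
ls; mkdir -p pics; cat > h.py <<'E'
import numpy as np,cv2
from workcell import *
def snap(n):
    c=calibration(n); im,d=read_camera(n); return im,d,np.array(c["intrinsics"]),np.array(c["world_to_cam"]),c
def toworld(px,depth,K,T):
    u,v=px; p=np.array([(u-K[0,2])/K[0,0]*depth,-(v-K[1,2])/K[1,1]*depth,-depth,1]); return (np.linalg.inv(T)@p)[:3]
def plane(px,z,K,T):
    o=np.linalg.inv(T)[:3,3]; d=toworld(px,1.,K,T)-o; return o+d*(z-o[2])/d[2]
E
python3 - <<'E'
from h import *
for n in("scene","top"):
    im,d,K,T,c=snap(n); cv2.imwrite(f"pics/{n}0.png",im); np.savez(f"{n}0.npz",im=im,d=d,K=K,T=T); print(n,K,np.linalg.inv(T)[:3,3],[k for k in c], (d>0).mean())
s=read_state(); print(s)
E
```

```text
pics
scene [[459.49406021   0.         316.76161948]
 [  0.         459.49406021 242.23421371]
 [  0.           0.           1.        ]] [1.37006748 0.39916923 0.773654  ] ['intrinsics', 'world_to_cam'] 0.9959407552083334
top [[454.85149554   0.         319.74993849]
 [  0.         454.85149554 240.02027593]
 [  0.           0.           1.        ]] [0.27724101 0.00165917 1.17938577] ['intrinsics', 'world_to_cam'] 0.9959895833333333
{'time': 0.1, 'q': array([-1.34490053e+00,  2.64714172e-01,  1.60526174e+00, -1.45008070e-05,
        1.27373432e+00, -3.69208706e-02]), 'joint_vel': array([ 0.00044057, -0.00217899, -0.00257062, -0.0006548 ,  0.00164396,
        0.00028152]), 'joint_torque': array([ 2.43473578e-04, -5.16705930e+01, -3.68590665e+01, -1.35436153e-04,
        6.28352471e-03, -8.94824780e-06]), 'tool_pos': array([ 0.17517383, -0.65108058,  0.19154901]), 'tcp_rot': array([-3.11241736e+00, -4.11374906e-01,  3.35276238e-04]), 'wrist_force': array([1.13078624, 0.28572718, 0.3145452 ]), 'torque': array([-0.02059559,  0.02259099, -0.0265328 ]), 'grip_force': 0.0, 'width': 1.0005777291797957}
```

View pics/scene0.png

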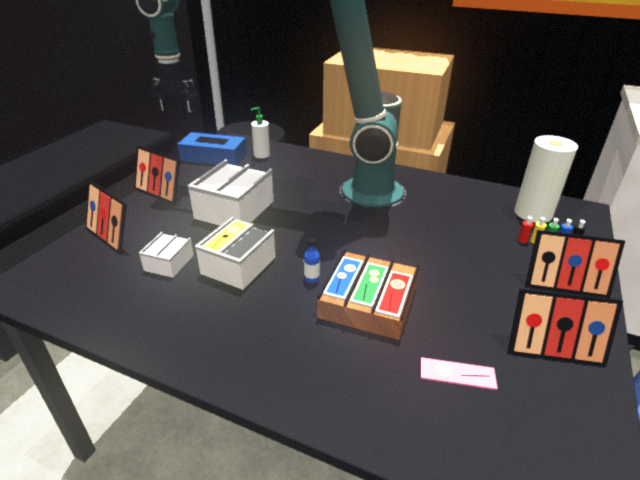

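View pics/top0.png

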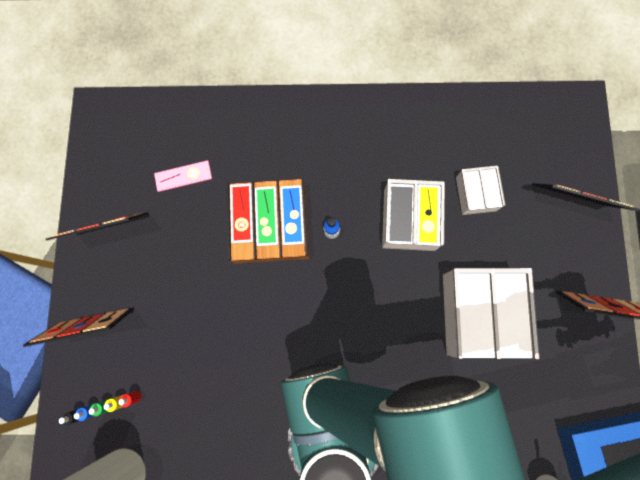

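Top view: the red panel is in the tray at (241,213). Possible mix-ups are the pink panel at (183,176) and the red pictures on the signs at (90,318) and (600,308). The middle-sized stand is at (413,214), with its dark card at (400,212). The small stand is at (481,190) and the large one at (492,313). The bottle is at (332,227). In the scene view the red panel is at (396,293) and the card at (247,252).

```bash
cat > m.py <<'E'
from h import *
def masks(im):
    h=cv2.cvtColor(im,cv2.COLOR_BGR2HSV); 
    return h
D={n:np.load(n+"0.npz") for n in("top","scene")}
def rect(m,box):
    mm=np.zeros(m.shape,np.uint8);x0,y0,x1,y1=box;mm[y0:y1,x0:x1]=m[y0:y1,x0:x1]*255
    cs,_=cv2.findContours(mm,cv2.RETR_EXTERNAL,cv2.CHAIN_APPROX_NONE);return max(cs,key=cv2.contourArea)
t=D["top"];K,T,d=t["K"],t["T"],t["d"];h=cv2.cvtColor(t["im"],cv2.COLOR_BGR2HSV)
def P(px,n):return plane(px,n,K,T)
def report(name,m,box,z):
    c=rect(m,box);pts=np.array([P(p,z)[:2] for p in c[:,0]],np.float32)
    r=cv2.minAreaRect(pts);M=np.zeros(d.shape,np.uint8);cv2.drawContours(M,[c],-1,1,-1)
    v,u=np.nonzero(cv2.erode(M,np.ones((3,3))))
    zs=[toworld((a,b),d[b,a],K,T)[2] for a,b in zip(u,v) if d[b,a]>0]
    print(name,np.round(r[0],4),np.round(r[1],4),round(r[2],2),"z med",np.round(np.median(zs),4),len(zs))
H,S,V=h[...,0],h[...,1],h[...,2]
report("red",((H<8)|(H>172))&(S>130)&(V>80),(225,175,256,265),.066)
report("green",((H>40)&(H<85))&(S>100)&(V>60),(250,175,282,265),.066)
report("blue",((H>95)&(H<130))&(S>100)&(V>80),(278,175,306,265),.066)
report("yellow",((H>20)&(H<35))&(S>100)&(V>80),(410,170,450,255),.086)
report("card",(V>40)&(V<130)&(S<60),(386,176,416,250),.082)
report("stand",(V>110)&(S<60)|((H>20)&(H<35)&(S>100)),(375,170,450,245),.092)
report("tray(ex shadow)",(V>70)&((S>60)|(V>150)),(225,170,310,265),.066)
report("bottle",((H>95)&(H<130))&(S>100)&(V>50),(320,210,345,240),.12)
w=np.hstack([cv2.resize(t["im"][165:275,215:345],None,fx=3,fy=3,interpolation=2),cv2.resize(t["im"][165:275,370:500],None,fx=3,fy=3,interpolation=2)])
cv2.imwrite("pics/crop1.png",w)
E
python3 m.py
```

```text
red [0.5576 0.2386] [0.1368 0.0407] 2.25 z med 0.0659 493
green [0.5504 0.1753] [0.1382 0.0418] 3.52 z med 0.0661 729
blue [0.5528 0.1097] [0.1386 0.0419] 3.54 z med 0.0659 586
yellow [ 0.5469 -0.228 ] [0.0419 0.1389] 86.74 z med 0.0859 792
card [ 0.6307 -0.1636] [0.0728 0.0313] 89.6 z med -0.0001 35
stand [ 0.5516 -0.1918] [0.1473 0.1672] 87.36 z med 0.084 3678
tray(ex shadow) [0.538  0.1697] [0.2117 0.1968] 3.71 z med 0.0648 5411
bottle [0.5103 0.01  ] [0.0381 0.0341] 89.78 z med 0.0864 85
```

View pics/crop1.png

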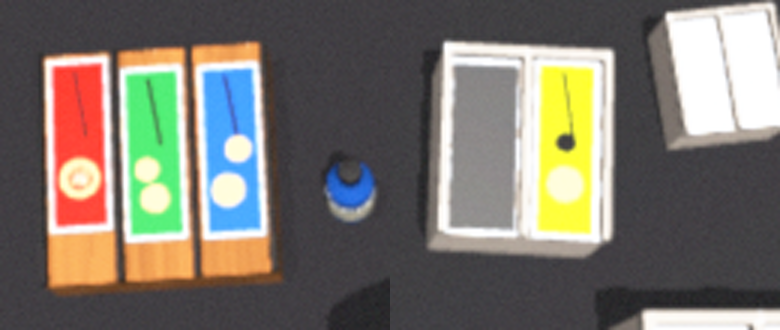

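The crop confirms the target: the red panel is in the left tray lane (+y), with the tray front towards the robot. The grey card is in the left lane of the middle stand, and yellow is in its right lane. Next I'll take wrist views over the stand and the tray for two-view measurement.

```bash
cat >> h.py <<'E'
from scipy.spatial.transform import Rotation as R
def rel(x,y,z,yaw=None,p=None,rv=None):
    s=read_state(); p=s["tool_pos"] if p is None else np.array(p); Q=R.from_rotvec(s["tcp_rot"] if rv is None else rv).as_matrix()
    d=Q.T@(np.array([x,y,z])-p); y0=np.degrees(np.arctan2(Q[1,0],Q[0,0]))
    print("rel",np.round(d,4),"yaw now",round(y0,2),"roll",None if yaw is None else round(y0-yaw,2),"tilt",np.round(Q[:,2],3))
E
python3 -c "
from h import *
rel(.46,-.19,.36,-2)"
```

```text
rel [ 0.3948 -0.3716 -0.1676] yaw now 15.06 roll 17.06 tilt [-0.     0.002 -1.   ]
```

Request:
{"op": "step_arm", "data": {
  "commands": [
    {"fingers": -1,"dx": 0.04,"dy": -0.04,"dz": -0.02,"roll": 6},
    {"fingers": -1,"dx": 0.08,"dy": -0.08,"dz": -0.04,"roll": 12},
    {"fingers": -1,"dx": 0.12,"dy": -0.12,"dz": -0.06,"roll": 17},
    {"fingers": -1,"dx": 0.16,"dy": -0.16,"dz": -0.08,"roll": 17},
    {"fingers": -1,"dx": 0.2,"dy": -0.195,"dz": -0.1,"roll": 17},
    {"fingers": -1,"dx": 0.24,"dy": -0.23,"dz": -0.12,"roll": 17},
    {"fingers": -1,"dx": 0.28,"dy": -0.265,"dz": -0.14,"roll": 17},
    {"fingers": -1,"dx": 0.32,"dy": -0.3,"dz": -0.168,"roll": 17}
  ]
}}

```text
time: 1.1
tool_pos: [0.4066, -0.277, 0.3604]
tcp_rot: [-3.14, 0.054, 0.002]
wrist_force: [0.6, 0.1, -0.7]
width: 1.004
grip_force: 0.0
```

Request:
{"op": "step_arm", "data": {
  "commands": [
    {"fingers": -1,"dx": 0.0375,"dy": -0.03},
    {"fingers": -1,"dx": 0.072,"dy": -0.05},
    {"fingers": -1,"dx": 0.072,"dy": -0.05},
    {"fingers": -1,"dx": 0.072,"dy": -0.05}
  ]
}}

```text
invalid input
```

```bash
python3 - <<'E'
from h import *
im,d,K,T,c=snap("wrist"); cv2.imwrite("pics/w1.png",im); np.savez("w10.npz",im=im,d=d,K=K,T=T)
print(K,np.linalg.inv(T).round(3)); s=read_state(); print(s["time"],s["tool_pos"])
rel(.46,.19,.36,3)
E
```

```text
[[349.84572589   0.         321.4868703 ]
 [  0.         349.84572589 235.52453243]
 [  0.           0.           1.        ]] [[-0.034  0.955  0.293  0.48 ]
 [-0.999 -0.032 -0.01  -0.279]
 [-0.001 -0.294  0.956  0.541]
 [ 0.     0.     0.     1.   ]]
1.15 [ 0.41122252 -0.27283324  0.36544798]
rel [ 0.0349 -0.4641  0.0067] yaw now -1.7 roll -4.7 tilt [ 0.008  0.002 -1.   ]
```

View pics/w1.png

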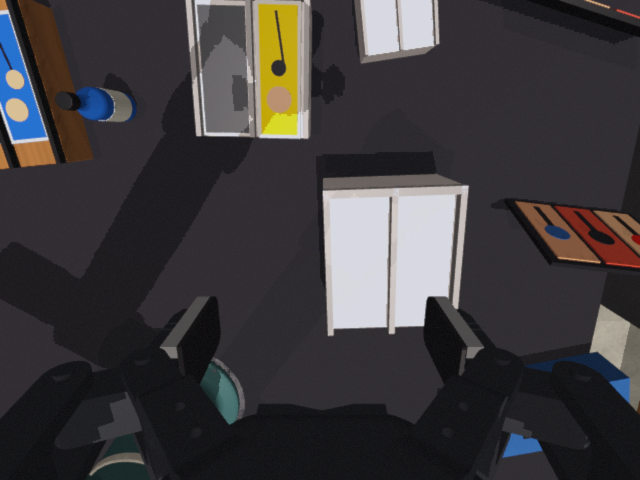

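Wrist view 1: the card lane is at (225,70) and yellow at (280,80), with the stand cut off at the top. The big stand is at (395,260). The camera looks back towards the base, so I need to go further out in x. The second call was rejected, so I'll give all keys from now on.

Request:
{"op": "step_arm", "data": {
  "commands": [
    {"fingers": -1,"dx": 0.045,"dy": -0.02,"dz": 0,"roll": 0},
    {"fingers": -1,"dx": 0.09,"dy": -0.04,"dz": 0,"roll": 0},
    {"fingers": -1,"dx": 0.14,"dy": -0.06,"dz": 0,"roll": 0},
    {"fingers": -1,"dx": 0.18,"dy": -0.085,"dz": 0,"roll": 0},
    {"fingers": -1,"dx": 0.18,"dy": -0.085,"dz": 0,"roll": 0},
    {"fingers": -1,"dx": 0.18,"dy": -0.085,"dz": 0,"roll": 0}
  ]
}}

```text
time: 1.9
tool_pos: [0.5886, -0.2003, 0.36]
tcp_rot: [-3.141, 0.053, 0.003]
wrist_force: [-0.3, -0.3, 0.9]
width: 1.006
grip_force: 0.0
```

```bash
python3 - <<'E'
from h import *
im,d,K,T,c=snap("wrist"); cv2.imwrite("pics/w2.png",im); np.savez("w20.npz",im=im,d=d,K=K,T=T)
s=read_state(); print(s["time"],s["tool_pos"])
rel(.60,.19,.36,3)
E
```

```text
1.95 [ 0.58835288 -0.2006864   0.36047421]
rel [-0.0018 -0.3909  0.0004] yaw now -1.97 roll -4.97 tilt [-0.001 -0.    -1.   ]
```

View pics/w2.png

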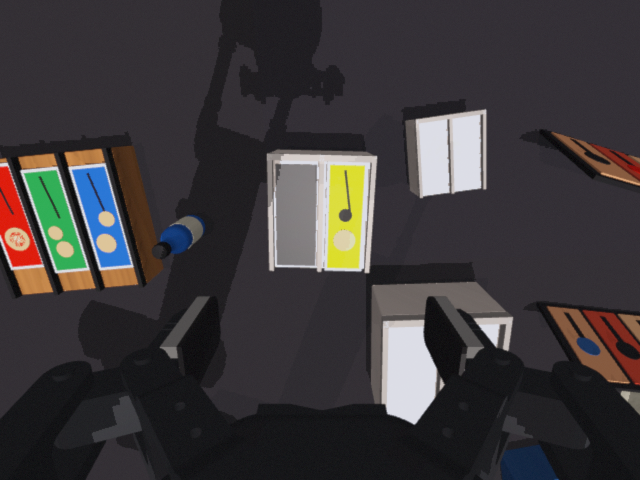

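Wrist view 2: the stand is fully visible, corners about (270,152), (376,155), (371,272) and (268,270), with the card at (297,215). Now the tray.

Request:
{"op": "step_arm", "data": {
  "commands": [
    {"fingers": -1,"dx": 0,"dy": -0.045,"dz": 0,"roll": -2},
    {"fingers": -1,"dx": 0,"dy": -0.09,"dz": 0,"roll": -4},
    {"fingers": -1,"dx": 0,"dy": -0.14,"dz": 0,"roll": -5},
    {"fingers": -1,"dx": 0,"dy": -0.19,"dz": 0,"roll": -5},
    {"fingers": -1,"dx": 0,"dy": -0.24,"dz": 0,"roll": -5},
    {"fingers": -1,"dx": 0,"dy": -0.29,"dz": 0,"roll": -5},
    {"fingers": -1,"dx": 0,"dy": -0.34,"dz": 0,"roll": -5},
    {"fingers": -1,"dx": 0,"dy": -0.38,"dz": 0,"roll": -5}
  ]
}}

```text
time: 2.95
tool_pos: [0.6015, 0.1799, 0.3615]
tcp_rot: [-3.14, -0.082, -0.002]
wrist_force: [0.1, -1.3, 0.7]
width: 1.0
grip_force: 0.0
```

Request:
{"op": "step_arm", "data": {
  "commands": [
    {"fingers": -1,"dx": 0,"dy": 0,"dz": 0,"roll": 0},
    {"fingers": -1,"dx": 0,"dy": 0,"dz": 0,"roll": 0}
  ]
}}

```text
time: 3.2
tool_pos: [0.6018, 0.1782, 0.3612]
tcp_rot: [3.14, 0.082, 0.001]
wrist_force: [1.2, -0.4, -0.0]
width: 0.998
grip_force: 0.0
```

```bash
python3 - <<'E'
from h import *
im,d,K,T,c=snap("wrist"); cv2.imwrite("pics/w3.png",im); np.savez("w30.npz",im=im,d=d,K=K,T=T)
s=read_state(); print(s["time"],s["tool_pos"])
E
cat > m2.py <<'E'
from h import *
def hsv(D): return cv2.cvtColor(D["im"],cv2.COLOR_BGR2HSV)
def lr(D,px,z): return plane(px,z,D["K"],D["T"])[:2]
def blob(D,name,z,box=None,show=True):
    h=hsv(D);H,S,V=[h[...,i] for i in range(3)]
    m={"red":((H<8)|(H>173))&(S>150)&(V>90),"green":(H>40)&(H<85)&(S>100)&(V>60),"blue":(H>95)&(H<130)&(S>110)&(V>90),"yellow":(H>20)&(H<35)&(S>120)&(V>80)}[name].astype(np.uint8)
    if box: q=np.zeros_like(m);q[box[1]:box[3],box[0]:box[2]]=m[box[1]:box[3],box[0]:box[2]];m=q
    m=cv2.morphologyEx(m,cv2.MORPH_CLOSE,np.ones((3,3)))
    cs,_=cv2.findContours(m,cv2.RETR_EXTERNAL,cv2.CHAIN_APPROX_NONE);c=max(cs,key=cv2.contourArea)
    M=np.zeros(m.shape,np.uint8);cv2.drawContours(M,[c],-1,1,-1);v,u=np.nonzero(M)
    P=np.array([lr(D,(a,b),z) for a,b in c[:,0]],np.float32);r=cv2.minAreaRect(P);a=r[2];a=(a+45)%90-45
    zz=np.array([toworld((x,y),D["d"][y,x],D["K"],D["T"])[2] for x,y in zip(u,v) if D["d"][y,x]>0])
    # moment-based yaw
    F=np.array([lr(D,(x,y),z) for x,y in zip(u,v)]);w,E=np.linalg.eigh(np.cov(F.T));yaw=np.degrees(np.arctan(E[1,1]/E[0,1]))
    print(name,"ctr",np.round(r[0],4),"size",np.round(sorted(r[1]),4),"yawR",round(a,2),"yawM",round(yaw,2),"z",np.round(np.median(zz),4),"mean",F.mean(0).round(4),len(v));return (u.mean(),v.mean())
def tri(D1,p1,D2,p2):
    A=[];b=[]
    for D,p in((D1,p1),(D2,p2)):
        o=np.linalg.inv(D["T"])[:3,3];d=toworld(p,1.,D["K"],D["T"])-o;d/=np.linalg.norm(d);M=np.eye(3)-np.outer(d,d);A.append(M);b.append(M@o)
    x,r,_,_=np.linalg.lstsq(np.vstack(A),np.hstack(b),rcond=None);return x.round(4),np.sqrt(r).round(4)
E
cat > r.py <<'E'
from m2 import *
t,w2,w3=[dict(np.load(f)) for f in("top0.npz","w20.npz","w30.npz")]
bx={"red":(225,175,256,265),"green":(250,175,282,265),"blue":(278,175,306,265)}
for n in bx:
    print("top");a=blob(t,n,.066,bx[n]);print("w3");b=blob(w3,n,.066,(100,80,480,300));print("tri",tri(t,a,w3,b))
print("top");a=blob(t,"yellow",.086,(410,170,450,255));b=blob(w2,"yellow",.086,(300,130,400,290));print("tri",tri(t,a,w2,b))
# top-lip heights & outline of tops by depth
for D,n,zlo,zhi,box in((w3,"tray",.056,.08,(60,60,520,310)),(w2,"stand",.075,.1,(240,120,400,290)),(t,"tray_top",.056,.08,(220,165,312,268)),(t,"stand_top",.075,.1,(370,165,455,255))):
    vs,us=np.mgrid[box[1]:box[3],box[0]:box[2]];z=D["d"][vs,us]
    P=np.array([toworld((u,v),q,D["K"],D["T"]) if q>0 else [0,0,-1] for u,v,q in zip(us.ravel(),vs.ravel(),z.ravel())])
    S=P[(P[:,2]>zlo)&(P[:,2]<zhi)];Q=S[:,:2].astype(np.float32);r=cv2.minAreaRect(Q)
    print(n,len(S),"ctr",np.round(r[0],4),np.round(r[1],4),round((r[2]+45)%90-45,2),"zmed",np.percentile(S[:,2],[10,50,90]).round(4))
E
python3 r.py
```

```text
3.25 [0.60196924 0.17787986 0.36118388]
top
red ctr [0.5578 0.2387] size [0.0397 0.1361] yawR 3.53 yawM 3.46 z 0.066 mean [0.5573 0.2386] 820
w3
red ctr [0.5563 0.2365] size [0.0422 0.1378] yawR 3.59 yawM 3.42 z 0.0663 mean [0.559  0.2367] 2912
tri (array([0.5585, 0.2385, 0.061 ]), array([0.0016]))
top
green ctr [0.5504 0.1753] size [0.0418 0.1382] yawR 3.52 yawM 3.37 z 0.0661 mean [0.5501 0.1753] 878
w3
green ctr [0.5481 0.1737] size [0.043  0.1398] yawR 3.81 yawM 3.71 z 0.0662 mean [0.5511 0.1735] 2992
tri (array([0.5509, 0.1746, 0.063 ]), array([0.0016]))
top
blue ctr [0.5527 0.1098] size [0.0418 0.1384] yawR 3.47 yawM 4.66 z 0.0659 mean [0.5575 0.1093] 758
w3
blue ctr [0.5501 0.1081] size [0.0429 0.1399] yawR 3.55 yawM 3.58 z 0.0663 mean [0.5535 0.1084] 2944
tri (array([0.5558, 0.109 , 0.0709]), array([0.0003]))
top
yellow ctr [ 0.547  -0.2276] size [0.0419 0.1375] yawR -3.62 yawM -2.95 z 0.0859 mean [ 0.5462 -0.228 ] 920
yellow ctr [ 0.5448 -0.2299] size [0.0438 0.1406] yawR -3.29 yawM -3.33 z 0.0863 mean [ 0.5478 -0.23  ] 3329
tri (array([ 0.5474, -0.2299,  0.0795]), array([0.0008]))
tray 19807 ctr [0.5384 0.2121] [0.2004 0.6653] 3.52 zmed [0.0596 0.066  0.0714]
stand 12084 ctr [ 0.5508 -0.1971] [0.1384 0.1592] -3.26 zmed [0.0804 0.0852 0.0917]
tray_top 5964 ctr [0.5418 0.175 ] [0.201 0.199] 3.59 zmed [0.059  0.0654 0.0704]
stand_top 3661 ctr [ 0.5519 -0.1949] [0.1393 0.1593] -3.32 zmed [0.0792 0.0841 0.0911]
```

View pics/w3.png

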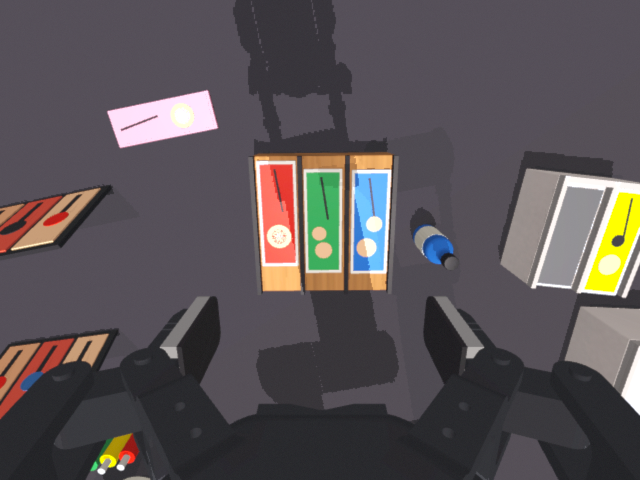

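Wrist view 3: the red panel runs (255,160) to (300,267), with tray ribs at x≈255 to 393. The pink look-alike is at (163,118) on the table. Tray yaw is about +3.55° and stand yaw about −3.3°. Panel tops are at 66 mm and 86 mm, which agrees with the text. The red front end is about 44 mm inside the edge. The plan is to close the fingers and push the red panel out from its back end.

```bash
python3 -c "
from h import *
rel(.6552,.2443,.11,3.55)"
```

```text
rel [ 0.0565 -0.0637  0.2512] yaw now 2.96 roll -0.59 tilt [ 0.    -0.001 -1.   ]
```

Request:
{"op": "step_arm", "data": {
  "commands": [
    {"fingers": 1,"dx": 0.025,"dy": -0.03,"dz": 0.04,"roll": -0.6},
    {"fingers": 1,"dx": 0.0565,"dy": -0.064,"dz": 0.08,"roll": -0.6},
    {"fingers": 1,"dx": 0.0565,"dy": -0.064,"dz": 0.12,"roll": -0.6},
    {"fingers": 1,"dx": 0.0565,"dy": -0.064,"dz": 0.16,"roll": -0.6},
    {"fingers": 1,"dx": 0.0565,"dy": -0.064,"dz": 0.2,"roll": -0.6},
    {"fingers": 1,"dx": 0.0565,"dy": -0.064,"dz": 0.23,"roll": -0.6},
    {"fingers": 1,"dx": 0.0565,"dy": -0.064,"dz": 0.251,"roll": -0.6},
    {"fingers": 1,"dx": 0.0565,"dy": -0.064,"dz": 0.251,"roll": -0.6}
  ]
}}

```text
time: 4.25
tool_pos: [0.6539, 0.2449, 0.1078]
tcp_rot: [3.139, 0.098, -0.006]
wrist_force: [-0.4, -0.1, 0.0]
width: -0.003
grip_force: 0.0
```

Request:
{"op": "step_arm", "data": {
  "commands": [
    {"fingers": 1,"dx": 0,"dy": 0,"dz": 0,"roll": 0},
    {"fingers": 1,"dx": 0,"dy": 0,"dz": 0,"roll": 0}
  ]
}}

```text
time: 4.5
tool_pos: [0.6566, 0.247, 0.1121]
tcp_rot: [-3.139, -0.1, -0.006]
wrist_force: [-0.2, -0.6, 0.7]
width: 0.001
grip_force: 0.0
```

```bash
python3 - <<'E'
from h import *
s=read_state();print(s["time"],s["tool_pos"],s["width"])
im,d,K,T,c=snap("wrist"); cv2.imwrite("pics/w4.png",im)
rel(.6552,.2443,.0625,3.55)
rel(.5394,.2372,.0625,3.55)
E
```

```text
4.5 [0.65659604 0.24695167 0.11210891] 0.0014889372219422008
rel [-0.0015  0.0026  0.0494] yaw now 3.66 roll 0.11 tilt [ 0.003  0.001 -1.   ]
rel [-0.1175  0.0023  0.049 ] yaw now 3.66 roll 0.11 tilt [ 0.003  0.001 -1.   ]
```

View pics/w4.png

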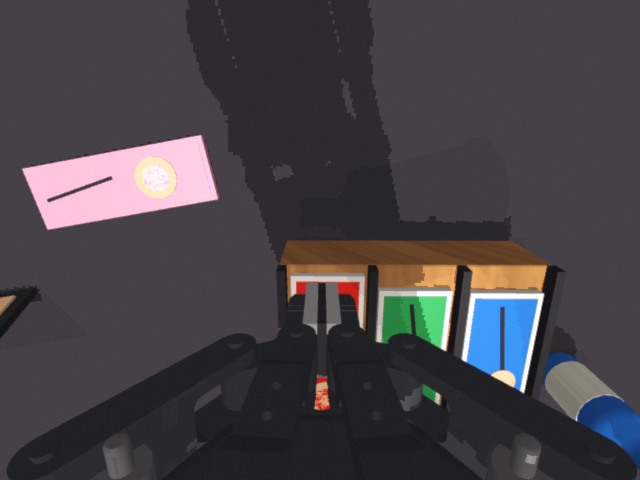

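Wrist view 4: the closed fingertips at (322,285) line up with the red lane (red at 327), just behind the tray back edge. Descending.

Request:
{"op": "step_arm", "data": {
  "commands": [
    {"fingers": 1,"dx": 0,"dy": 0,"dz": 0.02,"roll": 0},
    {"fingers": 1,"dx": 0,"dy": 0,"dz": 0.035,"roll": 0},
    {"fingers": 1,"dx": 0,"dy": 0,"dz": 0.043,"roll": 0},
    {"fingers": 1,"dx": 0,"dy": 0,"dz": 0.043,"roll": 0},
    {"fingers": 1,"dx": 0,"dy": 0,"dz": 0.043,"roll": 0},
    {"fingers": 1,"dx": 0,"dy": 0,"dz": 0.043,"roll": 0}
  ]
}}

```text
time: 5.3
tool_pos: [0.6558, 0.2468, 0.0676]
tcp_rot: [-3.14, -0.1, -0.002]
wrist_force: [0.5, -0.2, -0.6]
width: -0.001
grip_force: 0.0
```

```bash
python3 - <<'E'
from h import *
s=read_state();print(s["time"],s["tool_pos"],s["wrist_force"])
rel(.6552,.2443,.0625,3.55)
rel(.5394,.2372,.0625,3.55)
im,d,K,T,c=snap("top"); print(read_state()["tool_pos"])
E
```

```text
5.3 [0.65577112 0.24677617 0.06764112] [ 0.5176492  -0.22608277 -0.64315764]
rel [-0.0007  0.0024  0.0051] yaw now 3.66 roll 0.11 tilt [ 0.001  0.    -1.   ]
rel [-0.1168  0.0021  0.005 ] yaw now 3.66 roll 0.11 tilt [ 0.001  0.    -1.   ]
[0.65567707 0.24676503 0.06762124]
```

Request:
{"op": "step_arm", "data": {
  "commands": [
    {"fingers": 1,"dx": 0,"dy": 0.0024,"dz": 0.005,"roll": 0},
    {"fingers": 1,"dx": 0,"dy": 0.0024,"dz": 0.005,"roll": 0},
    {"fingers": 1,"dx": -0.008,"dy": 0.0024,"dz": 0.005,"roll": 0},
    {"fingers": 1,"dx": -0.016,"dy": 0.0024,"dz": 0.005,"roll": 0},
    {"fingers": 1,"dx": -0.026,"dy": 0.0024,"dz": 0.005,"roll": 0},
    {"fingers": 1,"dx": -0.036,"dy": 0.0024,"dz": 0.005,"roll": 0},
    {"fingers": 1,"dx": -0.046,"dy": 0.0024,"dz": 0.005,"roll": 0},
    {"fingers": 1,"dx": -0.056,"dy": 0.0024,"dz": 0.005,"roll": 0}
  ]
}}

```text
time: 6.35
tool_pos: [0.5986, 0.2406, 0.0619]
tcp_rot: [-3.14, -0.1, -0.0]
wrist_force: [0.6, 0.3, -0.4]
width: -0.002
grip_force: 0.0
```

Request:
{"op": "step_arm", "data": {
  "commands": [
    {"fingers": 1,"dx": -0.01,"dy": 0,"dz": 0,"roll": 0},
    {"fingers": 1,"dx": -0.02,"dy": 0,"dz": 0,"roll": 0},
    {"fingers": 1,"dx": -0.03,"dy": 0,"dz": 0,"roll": 0},
    {"fingers": 1,"dx": -0.036,"dy": 0,"dz": 0,"roll": 0},
    {"fingers": 1,"dx": -0.042,"dy": 0,"dz": 0,"roll": 0},
    {"fingers": 1,"dx": -0.046,"dy": 0,"dz": 0,"roll": 0},
    {"fingers": 1,"dx": -0.046,"dy": 0,"dz": 0,"roll": 0},
    {"fingers": 1,"dx": -0.046,"dy": 0,"dz": 0,"roll": 0}
  ]
}}

```text
time: 7.35
tool_pos: [0.5537, 0.2377, 0.0619]
tcp_rot: [-3.14, -0.1, -0.001]
wrist_force: [0.1, 0.0, -0.7]
width: -0.003
grip_force: 0.0
```

```bash
python3 - <<'E'
from m2 import *
s=read_state();print(s["time"],s["tool_pos"],s["wrist_force"])
for n in("top","scene"):
    im,d,K,T,c=snap(n); np.savez(n+"1.npz",im=im,d=d,K=K,T=T)
    cv2.imwrite("pics/%s1.png"%n,im)
D=dict(np.load("top1.npz"));
try: blob(D,"red",.066,(215,160,260,330))
except Exception as e: print(e)
w=np.hstack([cv2.resize(D["im"][160:320,180:320],(525,600)),])
cv2.imwrite("pics/t1.png",w)
E
```

```text
7.35 [0.55373429 0.23769854 0.06187474] [ 0.09617619  0.0095105  -0.74440481]
red ctr [0.6156 0.2329] size [0.0206 0.0241] yawR 1.9 yawM 39.43 z 0.0663 mean [0.6175 0.2307] 60
```

View pics/t1.png

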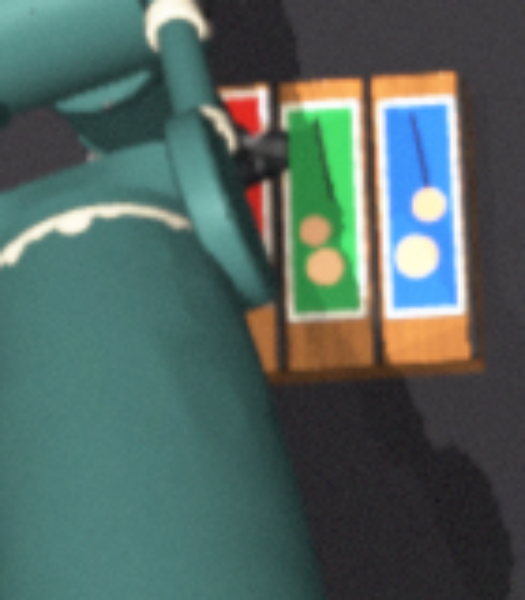

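The top view shows the red panel unmoved (back end still near the back edge) with no force felt. I'll look with the wrist camera.

```bash
python3 - <<'E'
from m2 import *
im,d,K,T,c=snap("wrist"); np.savez("w5.npz",im=im,d=d,K=K,T=T)
s=np.load("scene1.npz")
a=cv2.resize(s["im"][225:365,300:440],(560,560));b=cv2.resize(im[200:480,200:440],(240,280))
o=np.zeros((560,800,3),np.uint8);o[:,:560]=a;o[:280,560:]=b;cv2.imwrite("pics/c5.png",o)
print(read_state()["tool_pos"])
E
```

```text
[0.55370545 0.23769699 0.06178813]
```

View pics/c5.png

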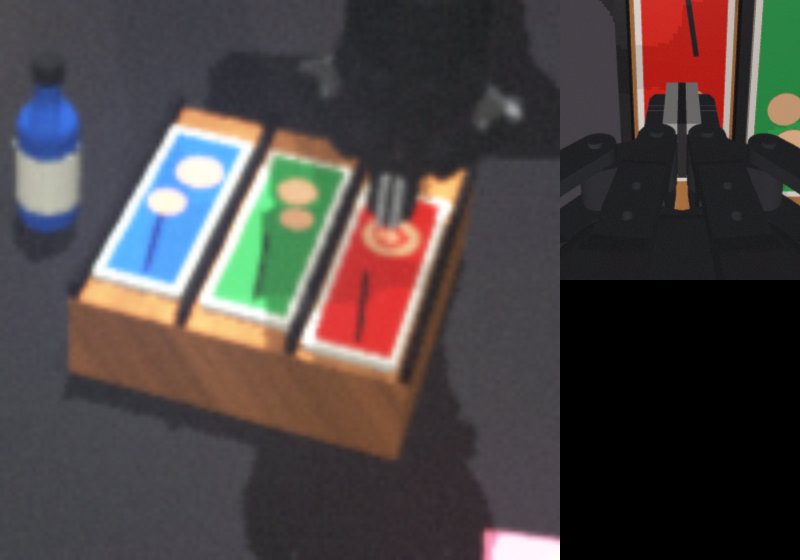

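The fingers hover just above the red panel, so the real tip height is a few mm above what I expected and they passed over it. I'll lower them in small steps to find the contact.

Request:
{"op": "step_arm", "data": {
  "commands": [
    {"fingers": 1,"dx": 0,"dy": 0,"dz": 0.001,"roll": 0},
    {"fingers": 1,"dx": 0,"dy": 0,"dz": 0.002,"roll": 0},
    {"fingers": 1,"dx": 0,"dy": 0,"dz": 0.002,"roll": 0}
  ]
}}

```text
time: 7.88
tool_pos: [0.5533, 0.2376, 0.0595]
tcp_rot: [3.14, 0.1, -0.001]
wrist_force: [0.2, 0.3, 0.3]
width: -0.002
grip_force: 0.0
```

Request:
{"op": "step_arm", "data": {
  "commands": [
    {"fingers": 1,"dx": 0,"dy": 0,"dz": 0.001,"roll": 0},
    {"fingers": 1,"dx": 0,"dy": 0,"dz": 0.002,"roll": 0},
    {"fingers": 1,"dx": 0,"dy": 0,"dz": 0.002,"roll": 0}
  ]
}}

```text
time: 8.25
tool_pos: [0.5533, 0.2377, 0.0577]
tcp_rot: [3.14, 0.1, -0.0]
wrist_force: [0.6, 0.1, 0.2]
width: 0.005
grip_force: 0.0
```

Request:
{"op": "step_arm", "data": {
  "commands": [
    {"fingers": 1,"dx": 0,"dy": 0,"dz": 0.001,"roll": 0},
    {"fingers": 1,"dx": 0,"dy": 0,"dz": 0.002,"roll": 0},
    {"fingers": 1,"dx": 0,"dy": 0,"dz": 0.002,"roll": 0}
  ]
}}

```text
time: 8.62
tool_pos: [0.5534, 0.2376, 0.0557]
tcp_rot: [3.14, 0.1, -0.0]
wrist_force: [0.1, -0.8, -0.3]
width: -0.003
grip_force: 0.0
```

Request:
{"op": "step_arm", "data": {
  "commands": [
    {"fingers": 1,"dx": 0,"dy": 0,"dz": 0.001,"roll": 0},
    {"fingers": 1,"dx": 0,"dy": 0,"dz": 0.002,"roll": 0},
    {"fingers": 1,"dx": 0,"dy": 0,"dz": 0.002,"roll": 0}
  ]
}}

```text
time: 9.0
tool_pos: [0.5533, 0.2376, 0.0536]
tcp_rot: [3.14, 0.1, -0.0]
wrist_force: [-0.2, -0.5, -0.3]
width: -0.0
grip_force: 0.0
```

```bash
python3 - <<'E'
from m2 import *
im,d,K,T,c=snap("wrist"); np.savez("w5.npz",im=im,d=d,K=K,T=T)
C=np.linalg.inv(T)
for v in range(276,300,2):
    for u in (312,332):
        print((u,v),im[v,u],toworld((u,v),d[v,u],K,T).round(4),end=" ")
    print()
s=read_state();print(s["tool_pos"],s["wrist_force"])
E
```

```text
(312, 276) [ 19  25 177] [0.5524 0.243  0.0663] (332, 276) [ 21  28 178] [0.5533 0.2326 0.0668] 
(312, 278) [ 19  28 178] [0.5514 0.2429 0.0664] (332, 278) [ 19  27 178] [0.5517 0.2325 0.0656] 
(312, 280) [ 20  28 178] [0.5499 0.2429 0.0656] (332, 280) [ 19  28 178] [0.5506 0.2324 0.0656] 
(312, 282) [ 62  64 143] [0.5492 0.2428 0.0665] (332, 282) [ 63  65 144] [0.5493 0.2323 0.0653] 
(312, 284) [102 102 105] [0.5623 0.2428 0.0971] (332, 284) [101 101 104] [0.5627 0.2342 0.0969] 
(312, 286) [101 102 104] [0.5628 0.2427 0.1002] (332, 286) [102 102 105] [0.5629 0.2343 0.0993] 
(312, 288) [102 102 104] [0.5633 0.2427 0.1032] (332, 288) [101 101 104] [0.5631 0.2344 0.1016] 
(312, 290) [101 101 104] [0.5625 0.2426 0.1034] (332, 290) [102 102 106] [0.5627 0.2344 0.1028] 
(312, 292) [102 102 105] [0.5621 0.2426 0.1045] (332, 292) [102 102 106] [0.5633 0.2345 0.1057] 
(312, 294) [103 102 105] [0.5621 0.2425 0.1063] (332, 294) [101 102 105] [0.5631 0.2345 0.1073] 
(312, 296) [101 102 105] [0.5623 0.2425 0.1083] (332, 296) [103 103 106] [0.5631 0.2346 0.109 ] 
(312, 298) [102 102 105] [0.6261 0.2429 0.2344] (332, 298) [102 102 105] [0.5634 0.2347 0.1114] 
[0.55339783 0.23763963 0.05372073] [ 0.83918781 -0.77071102  0.92294302]
```

```bash
python3 - <<'E'
from m2 import *
D=dict(np.load("w30.npz"))
for px in [(205,302),(210,300),(212,305),(180,335),(195,315),(432,302),(440,310)]: 
    u,v=px;print(px,D["im"][v,u],toworld(px,D["d"][v,u],D["K"],D["T"]).round(4))
s=dict(np.load("scene1.npz"))
for v in range(262,290,2):
    u=397;print((u,v),s["im"][v,u],toworld((u,v),s["d"][v,u],s["K"],s["T"]).round(4))
E
```

```text
(205, 302) [117 116 120] [0.609  0.2236 0.4216]
(210, 300) [37 34 37] [0.609  0.2222 0.4198]
(212, 305) [38 36 38] [0.6067 0.2216 0.4194]
(180, 335) [123 124 127] [0.6088 0.2246 0.4437]
(195, 315) [123 124 127] [0.6087 0.2242 0.4309]
(432, 302) [34 31 32] [0.6126 0.1363 0.4197]
(440, 310) [40 36 40] [0.6132 0.1357 0.427 ]
(397, 262) [47 40 44] [0.5632 0.2358 0.1566]
(397, 264) [52 48 50] [0.565  0.2368 0.1527]
(397, 266) [48 45 45] [0.5656 0.2375 0.1477]
(397, 268) [73 73 74] [0.5609 0.2372 0.1386]
(397, 270) [93 94 94] [0.5655 0.2387 0.1368]
(397, 272) [78 81 79] [0.5652 0.2393 0.131 ]
(397, 274) [74 73 76] [0.5641 0.2397 0.1246]
(397, 276) [77 77 78] [0.5658 0.2406 0.1204]
(397, 278) [90 91 90] [0.5625 0.2406 0.1121]
(397, 280) [107 107 111] [0.5657 0.2418 0.1091]
(397, 282) [120 142 206] [0.5653 0.2424 0.1032]
(397, 284) [137 179 246] [0.5298 0.2361 0.0677]
(397, 286) [ 88 115 228] [0.5347 0.2377 0.0659]
(397, 288) [108 142 213] [0.5455 0.2405 0.069 ]
```

Both cameras put the real fingertips about 43 mm above the reported TCP (tip at z≈0.097 with the tool at 0.0537). I'll allow for this offset from here on. Now to go back behind the panel and descend to a tip height of about 63 mm.

Request:
{"op": "step_arm", "data": {
  "commands": [
    {"fingers": 1,"dx": 0.03,"dy": 0,"dz": 0,"roll": 0},
    {"fingers": 1,"dx": 0.065,"dy": 0,"dz": 0,"roll": 0},
    {"fingers": 1,"dx": 0.095,"dy": 0,"dz": 0,"roll": 0},
    {"fingers": 1,"dx": 0.103,"dy": 0,"dz": 0,"roll": 0},
    {"fingers": 1,"dx": 0.103,"dy": 0,"dz": 0.01,"roll": 0},
    {"fingers": 1,"dx": 0.103,"dy": 0,"dz": 0.022,"roll": 0},
    {"fingers": 1,"dx": 0.103,"dy": 0,"dz": 0.026,"roll": 0},
    {"fingers": 1,"dx": 0.103,"dy": 0,"dz": 0.026,"roll": 0}
  ]
}}

```text
time: 10.05
tool_pos: [0.6549, 0.244, 0.0268]
tcp_rot: [3.139, 0.101, -0.003]
wrist_force: [-1.2, -0.7, -0.4]
width: 0.001
grip_force: 0.0
```

```bash
cat >> m2.py <<'E'
def tip(off=0):
    im,d,K,T,c=snap("wrist"); D=dict(im=im,d=d,K=K,T=T)
    P=np.array([toworld((u,v),d[v,u],K,T) for u in list(range(309,318))+list(range(328,336)) for v in range(270,310) if d[v,u]>0])
    s=read_state(); Q=P[(abs(P[:,0]-s["tool_pos"][0]-.0095)<.004)&(P[:,2]>.0)]
    print("tip lo z",np.percentile(Q[:,2],[0,2,10]).round(4),"x",np.median(Q[:,0]).round(4),"y",Q[:,1].min().round(4),Q[:,1].max().round(4),"tool",s["tool_pos"].round(4),"F",s["wrist_force"].round(1),"t",s["time"]); return D
E
python3 -c "
from m2 import *
tip();rel(.6552,.2443,.0205,3.55)"
```

```text
tip lo z [0.0691 0.0696 0.0722] x 0.6645 y 0.2394 0.2505 tool [0.6556 0.2442 0.0274] F [0.4 0.3 0.1] t 10.1
rel [-0.0004 -0.0001  0.0069] yaw now 3.67 roll 0.12 tilt [-0.001 -0.    -1.   ]
```

Request:
{"op": "step_arm", "data": {
  "commands": [
    {"fingers": 1,"dx": 0,"dy": 0,"dz": 0.0065,"roll": 0.1},
    {"fingers": 1,"dx": 0,"dy": 0,"dz": 0.0065,"roll": 0.1},
    {"fingers": 1,"dx": -0.005,"dy": 0,"dz": 0.0065,"roll": 0.1},
    {"fingers": 1,"dx": -0.012,"dy": 0,"dz": 0.0065,"roll": 0.1},
    {"fingers": 1,"dx": -0.02,"dy": 0,"dz": 0.0065,"roll": 0.1},
    {"fingers": 1,"dx": -0.028,"dy": 0,"dz": 0.0065,"roll": 0.1},
    {"fingers": 1,"dx": -0.036,"dy": 0,"dz": 0.0065,"roll": 0.1},
    {"fingers": 1,"dx": -0.044,"dy": 0,"dz": 0.0065,"roll": 0.1}
  ]
}}

```text
time: 11.1
tool_pos: [0.6121, 0.2415, 0.0216]
tcp_rot: [-3.14, -0.098, -0.001]
wrist_force: [1.1, 1.7, 0.2]
width: 0.004
grip_force: 0.7
```

```bash
python3 - <<'E'
from m2 import *
D=tip()
blob(D,"red",.066,(200,100,420,470))
E
```

```text
tip lo z [0.0582 0.0587 0.0594] x 0.6215 y 0.2365 0.2483 tool [0.6112 0.2414 0.0216] F [ 0.5 -0.3 -0.1] t 11.15
red ctr [0.5648 0.2397] size [0.0058 0.0184] yawR 3.56 yawM 5.69 z 0.0663 mean [0.5636 0.2397] 294
```

Request:
{"op": "step_arm", "data": {
  "commands": [
    {"fingers": 1,"dx": -0.009,"dy": 0,"dz": 0,"roll": 0},
    {"fingers": 1,"dx": -0.018,"dy": 0,"dz": 0,"roll": 0},
    {"fingers": 1,"dx": -0.027,"dy": 0,"dz": 0,"roll": 0},
    {"fingers": 1,"dx": -0.036,"dy": 0,"dz": 0,"roll": 0},
    {"fingers": 1,"dx": -0.045,"dy": 0,"dz": 0,"roll": 0},
    {"fingers": 1,"dx": -0.054,"dy": 0,"dz": 0,"roll": 0},
    {"fingers": 1,"dx": -0.062,"dy": 0,"dz": 0,"roll": 0},
    {"fingers": 1,"dx": -0.068,"dy": 0,"dz": 0,"roll": 0}
  ]
}}

```text
time: 12.15
tool_pos: [0.5443, 0.2373, 0.0216]
tcp_rot: [-3.14, -0.098, -0.001]
wrist_force: [2.9, 0.3, 1.8]
width: -0.003
grip_force: 1.7
```

```bash
python3 - <<'E'
from m2 import *
im,d,K,T,c=snap("scene"); D=dict(im=im,d=d,K=K,T=T); print(read_state()["tool_pos"],read_state()["wrist_force"])
blob(D,"red",.066,(330,180,430,340))
cv2.imwrite("pics/s6.png",cv2.resize(im[195:345,290:450],(640,600)))
E
```

```text
[0.54368942 0.23721116 0.02155919] [ 1.88212981 -0.15123011  5.55177793]
red ctr [0.4604 0.2484] size [0.0116 0.0301] yawR -23.2 yawM -12.37 z 0.067 mean [0.461  0.2478] 32
```

View pics/s6.png

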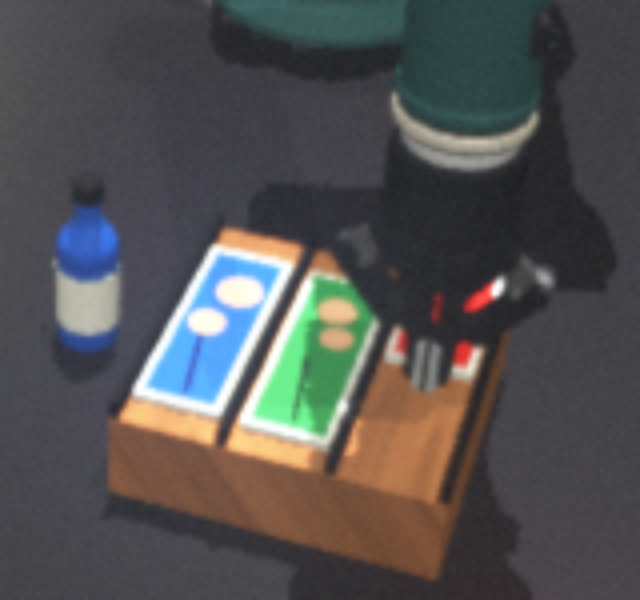

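Scene crop: the red panel's back end now sits at the fingertips (425,385), with the lane behind it empty and blue and green untouched. About 7 mm more, then back off, open and lift to look.

Request:
{"op": "step_arm", "data": {
  "commands": [
    {"fingers": 1,"dx": -0.004,"dy": 0,"dz": 0,"roll": 0},
    {"fingers": 1,"dx": -0.007,"dy": 0,"dz": 0,"roll": 0},
    {"fingers": 1,"dx": -0.007,"dy": 0,"dz": 0,"roll": 0},
    {"fingers": 1,"dx": 0.002,"dy": 0,"dz": 0,"roll": 0},
    {"fingers": 1,"dx": 0.01,"dy": 0,"dz": -0.03,"roll": 0},
    {"fingers": 1,"dx": 0.01,"dy": 0,"dz": -0.08,"roll": 0},
    {"fingers": -1,"dx": 0.01,"dy": 0,"dz": -0.13,"roll": 0},
    {"fingers": -1,"dx": 0.01,"dy": 0,"dz": -0.18,"roll": 0}
  ]
}}

```text
time: 13.2
tool_pos: [0.5518, 0.2371, 0.2004]
tcp_rot: [3.138, 0.097, -0.01]
wrist_force: [0.0, 0.4, 0.1]
width: 0.414
grip_force: 0.0
```

Request:
{"op": "step_arm", "data": {
  "commands": [
    {"fingers": -1,"dx": 0,"dy": 0,"dz": -0.05,"roll": 0},
    {"fingers": -1,"dx": 0,"dy": 0,"dz": -0.1,"roll": 0},
    {"fingers": -1,"dx": 0,"dy": 0,"dz": -0.12,"roll": 0},
    {"fingers": -1,"dx": 0,"dy": 0,"dz": -0.12,"roll": 0},
    {"fingers": -1,"dx": 0,"dy": 0,"dz": -0.12,"roll": 0}
  ]
}}

```text
time: 13.82
tool_pos: [0.5529, 0.2373, 0.3178]
tcp_rot: [3.138, 0.097, -0.009]
wrist_force: [-1.0, 0.0, -0.4]
width: 1.004
grip_force: 0.0
```

```bash
python3 - <<'E'
from m2 import *
im,d,K,T,c=snap("wrist"); D=dict(im=im,d=d,K=K,T=T); np.savez("w7.npz",**D); print(read_state()["time"],read_state()["tool_pos"])
blob(D,"red",.066,(200,80,420,470)); blob(D,"green",.066,(200,40,480,470))
cv2.imwrite("pics/w7.png",im)
rel(.4,.23,.2,3.55)
E
```

```text
13.875 [0.55291223 0.2372793  0.31765118]
red ctr [0.4505 0.2297] size [0.0421 0.1386] yawR 3.56 yawM 4.15 z 0.0662 mean [0.461  0.2273] 2166
green ctr [0.5484 0.1736] size [0.0432 0.1389] yawR 3.7 yawM 3.52 z 0.0662 mean [0.5515 0.1738] 3821
rel [-0.1524 -0.0024  0.1185] yaw now 3.56 roll 0.01 tilt [-0.006 -0.002 -1.   ]
```

View pics/w7.png

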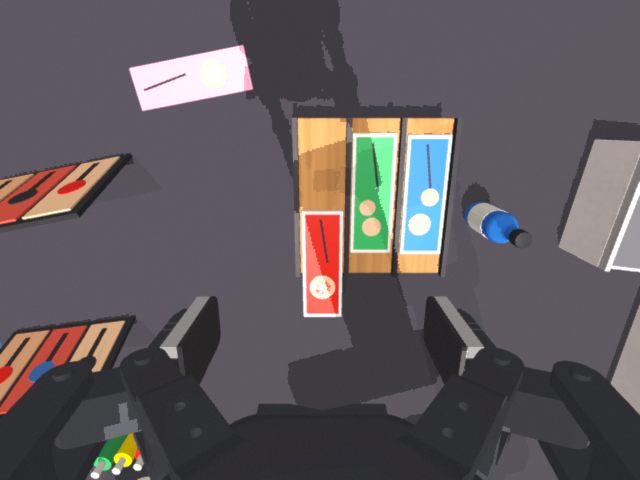

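Wrist view 7: red now runs (303,212) to (342,317), sticking about 62 mm out past the tray front edge (row ≈272). Green and blue are unmoved. Next I'll grasp about 30 mm beyond the edge.

```bash
python3 -c "
from h import *
rel(.4061,.2262,.1,3.56);rel(.4061,.2262,-.002,3.56)"
```

```text
rel [-0.146   0.0016  0.2185] yaw now 3.56 roll -0.0 tilt [-0.006 -0.002 -1.   ]
rel [-0.1454  0.0014  0.3205] yaw now 3.56 roll -0.0 tilt [-0.006 -0.002 -1.   ]
```

Request:
{"op": "step_arm", "data": {
  "commands": [
    {"fingers": -1,"dx": -0.04,"dy": 0.0015,"dz": 0.03,"roll": 0},
    {"fingers": -1,"dx": -0.085,"dy": 0.0015,"dz": 0.06,"roll": 0},
    {"fingers": -1,"dx": -0.125,"dy": 0.0015,"dz": 0.095,"roll": 0},
    {"fingers": -1,"dx": -0.146,"dy": 0.0015,"dz": 0.14,"roll": 0},
    {"fingers": -1,"dx": -0.146,"dy": 0.0015,"dz": 0.18,"roll": 0},
    {"fingers": -1,"dx": -0.146,"dy": 0.0015,"dz": 0.205,"roll": 0},
    {"fingers": -1,"dx": -0.146,"dy": 0.0015,"dz": 0.218,"roll": 0},
    {"fingers": -1,"dx": -0.146,"dy": 0.0015,"dz": 0.218,"roll": 0}
  ]
}}

```text
time: 14.88
tool_pos: [0.4074, 0.2265, 0.1016]
tcp_rot: [3.138, 0.097, -0.006]
wrist_force: [-0.2, 0.4, -0.0]
width: 1.006
grip_force: 0.0
```

Request:
{"op": "step_arm", "data": {
  "commands": [
    {"fingers": -1,"dx": 0,"dy": 0,"dz": 0,"roll": 0},
    {"fingers": -1,"dx": 0,"dy": 0,"dz": 0,"roll": 0}
  ]
}}

```text
time: 15.12
tool_pos: [0.4099, 0.2278, 0.1046]
tcp_rot: [-3.139, -0.097, -0.003]
wrist_force: [-0.7, -0.2, 1.2]
width: 1.0
grip_force: 0.0
```

```bash
python3 - <<'E'
from m2 import *
im,d,K,T,c=snap("wrist"); D=dict(im=im,d=d,K=K,T=T); print(read_state()["time"])
# panel edges (white/red vs dark) and finger inner edges along rows
for v in range(290,400,12):
    P=[(u,*toworld((u,v),d[v,u],K,T).round(4)) for u in range(100,560) if d[v,u]>0]
    Q=[p for p in P if abs(p[3]-.066)<.004]; F=[p for p in P if p[3]>.13 and p[1]>.37]
    L=[p[2] for p in F if p[0]<320];Rr=[p[2] for p in F if p[0]>320]
    if Q: print(v,"panel y",Q[-1][2],Q[0][2],"x",Q[0][1],"fingers inner",min(L) if L else None,max(Rr) if Rr else None, min(p[3] for p in F) if F else None)
rel(.4061,.2262,-.002,3.56)
E
```

```text
15.175
290 panel y 0.1997 0.2512 x 0.3755 fingers inner None None None
rel [-0.004   0.0014  0.1065] yaw now 3.55 roll -0.01 tilt [ 0.002  0.001 -1.   ]
```

Request:
{"op": "step_arm", "data": {
  "commands": [
    {"fingers": -1,"dx": -0.003,"dy": 0.001,"dz": 0.02,"roll": 0},
    {"fingers": -1,"dx": -0.003,"dy": 0.001,"dz": 0.045,"roll": 0},
    {"fingers": -1,"dx": -0.003,"dy": 0.001,"dz": 0.07,"roll": 0},
    {"fingers": -1,"dx": -0.003,"dy": 0.001,"dz": 0.09,"roll": 0},
    {"fingers": -1,"dx": -0.003,"dy": 0.001,"dz": 0.104,"roll": 0},
    {"fingers": -1,"dx": -0.003,"dy": 0.001,"dz": 0.104,"roll": 0},
    {"fingers": -1,"dx": -0.003,"dy": 0.001,"dz": 0.104,"roll": 0}
  ]
}}

```text
time: 16.05
tool_pos: [0.4067, 0.2265, 0.0001]
tcp_rot: [-3.139, -0.097, -0.002]
wrist_force: [-0.7, -0.1, 1.1]
width: 1.002
grip_force: 0.0
```

```bash
python3 - <<'E'
from m2 import *
im,d,K,T,c=snap("wrist"); D=dict(im=im,d=d,K=K,T=T);s=read_state(); print(s["time"],s["tool_pos"],s["wrist_force"])
im2,d2,K2,T2,_=snap("scene")
cv2.imwrite("pics/w8.png",np.hstack([im[150:400,130:510],cv2.resize(im2[170:320,310:460],(250,250))]))
for (u,v) in [(195,305),(205,302),(210,300),(440,302)]: print(toworld((u,v),d[v,u],K,T).round(4))
E
```

```text
16.1 [4.06885407e-01 2.26584618e-01 2.86613076e-04] [-0.33897713 -0.09794141 -0.21200917]
[0.4133 0.2748 0.0632]
[0.4135 0.2718 0.0608]
[0.4133 0.2706 0.0586]
[0.4192 0.1826 0.061 ]
```

View pics/w8.png

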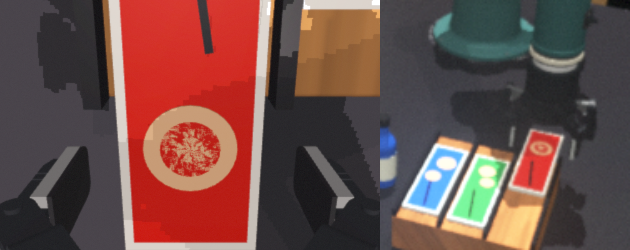

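View 8: the open fingers straddle the overhanging end evenly, tips at z≈0.058. I've now viewed 12 pictures, over the limit of 10, so I'll use numbers only from here. Lower 6 mm and close.

Request:
{"op": "step_arm", "data": {
  "commands": [
    {"fingers": -1,"dx": 0,"dy": 0,"dz": 0.006,"roll": 0},
    {"fingers": 0,"dx": 0,"dy": 0,"dz": 0.006,"roll": 0},
    {"fingers": 1,"dx": 0,"dy": 0,"dz": 0.006,"roll": 0},
    {"fingers": 1,"dx": 0,"dy": 0,"dz": 0.006,"roll": 0},
    {"fingers": 1,"dx": 0,"dy": 0,"dz": 0.006,"roll": 0},
    {"fingers": 1,"dx": 0,"dy": 0,"dz": 0.006,"roll": 0}
  ],
  "squeeze": 45
}}

```text
time: 16.9
tool_pos: [0.4058, 0.2261, -0.0067]
tcp_rot: [3.14, 0.097, -0.0]
wrist_force: [-1.3, -0.4, 2.3]
width: 0.599
grip_force: 46.4
```

Gripped: width 51 mm, 46 N. Lift.

Request:
{"op": "step_arm", "data": {
  "commands": [
    {"fingers": 1,"dx": 0,"dy": 0,"dz": -0.008,"roll": 0},
    {"fingers": 1,"dx": 0,"dy": 0,"dz": -0.02,"roll": 0},
    {"fingers": 1,"dx": 0,"dy": 0,"dz": -0.04,"roll": 0},
    {"fingers": 1,"dx": 0,"dy": 0,"dz": -0.065,"roll": 0},
    {"fingers": 1,"dx": 0,"dy": 0,"dz": -0.09,"roll": 0},
    {"fingers": 1,"dx": 0,"dy": 0,"dz": -0.12,"roll": 0},
    {"fingers": 1,"dx": 0,"dy": 0,"dz": -0.15,"roll": 0},
    {"fingers": 1,"dx": 0,"dy": 0,"dz": -0.16,"roll": 0}
  ]
}}

```text
time: 17.9
tool_pos: [0.4075, 0.2268, 0.1563]
tcp_rot: [-3.138, -0.097, -0.007]
wrist_force: [-0.3, 0.1, -0.1]
width: 0.597
grip_force: 47.0
```

```bash
cat >> m2.py <<'E'
def panel(zoff=0):
    im,d,K,T,c=snap("wrist");h=cv2.cvtColor(im,cv2.COLOR_BGR2HSV);H,S,V=[h[...,i] for i in range(3)]
    m=(((H<8)|(H>173))&(S>150)&(V>60)).astype(np.uint8);m[:, :180]=0;m[:,460:]=0
    m=cv2.morphologyEx(m,cv2.MORPH_OPEN,np.ones((3,3)));v,u=np.nonzero(m);k=d[v,u]>0
    P=np.array([toworld((a,b),d[b,a],K,T) for a,b in zip(u[k],v[k])]);k=abs(P[:,2]-np.median(P[:,2]))<.03;P=P[k]
    A=np.c_[P[:,:2],np.ones(len(P))];co=np.linalg.lstsq(A,P[:,2],rcond=None)[0]
    s=read_state();r=cv2.minAreaRect(P[:,:2].astype(np.float32));print("panel n",len(P),"z med",np.median(P[:,2]).round(4),"slope x,y",co[:2].round(3),"ctr",np.round(r[0],4),np.round(r[1],4),"yaw",round((r[2]+45)%90-45,2),"tool",s["tool_pos"].round(4),"w",round(s["width"],3),"g",round(s["grip_force"]),"F",s["wrist_force"].round(1),"t",s["time"]);return dict(im=im,d=d,K=K,T=T)
E
python3 -c "
from m2 import *
panel();rel(.4439,-.1589,.15,-3.3)"
```

```text
panel n 49144 z med 0.2289 slope x,y [0.004 0.001] ctr [0.447  0.2302] [0.1333 0.0452] yaw 4.37 tool [0.4075 0.2269 0.1564] w 0.594 g 47 F [ 0.3 -0.1  0.1] t 17.95
rel [0.0123 0.3873 0.0057] yaw now 3.56 roll 6.86 tilt [ 0.005  0.002 -1.   ]
```

Held level. Carry over to the stand.

Request:
{"op": "step_arm", "data": {
  "commands": [
    {"fingers": 1,"dx": 0.003,"dy": 0.03,"dz": 0,"roll": 1},
    {"fingers": 1,"dx": 0.005,"dy": 0.075,"dz": 0,"roll": 2},
    {"fingers": 1,"dx": 0.01,"dy": 0.125,"dz": 0,"roll": 3},
    {"fingers": 1,"dx": 0.01,"dy": 0.175,"dz": 0,"roll": 4},
    {"fingers": 1,"dx": 0.01,"dy": 0.225,"dz": 0,"roll": 5},
    {"fingers": 1,"dx": 0.012,"dy": 0.275,"dz": 0,"roll": 6},
    {"fingers": 1,"dx": 0.012,"dy": 0.325,"dz": 0,"roll": 6.9},
    {"fingers": 1,"dx": 0.012,"dy": 0.365,"dz": 0,"roll": 6.9}
  ]
}}

```text
time: 18.95
tool_pos: [0.4395, -0.1391, 0.152]
tcp_rot: [-3.14, 0.093, 0.003]
wrist_force: [0.1, 0.0, -1.5]
width: 0.603
grip_force: 47.1
```

Request:
{"op": "step_arm", "data": {
  "commands": [
    {"fingers": 1,"dx": 0,"dy": 0.022,"dz": 0,"roll": 0},
    {"fingers": 1,"dx": 0,"dy": 0.022,"dz": 0.02,"roll": 0},
    {"fingers": 1,"dx": 0,"dy": 0.022,"dz": 0.05,"roll": 0},
    {"fingers": 1,"dx": 0,"dy": 0.022,"dz": 0.08,"roll": 0},
    {"fingers": 1,"dx": 0,"dy": 0.022,"dz": 0.1,"roll": 0},
    {"fingers": 1,"dx": 0,"dy": 0.022,"dz": 0.1,"roll": 0},
    {"fingers": 1,"dx": 0,"dy": 0.022,"dz": 0.1,"roll": 0}
  ]
}}

```text
time: 19.82
tool_pos: [0.4393, -0.1595, 0.0535]
tcp_rot: [3.14, -0.092, -0.0]
wrist_force: [0.5, 0.4, -1.4]
width: 0.593
grip_force: 47.2
```

```bash
python3 - <<'E'
from m2 import *
D=panel();np.savez("w9.npz",**D)
rel(.4439,-.1589,.016,-3.3)
# stand ribs/edges: points with z .086-.098 low saturation
h=hsv(D);im=D["im"]
vs,us=np.mgrid[0:330:1,120:560:1];z=D["d"][vs,us]
P=np.array([toworld((u,v),q,D["K"],D["T"]) if q>0 else [0,0,-1] for u,v,q in zip(us.ravel(),vs.ravel(),z.ravel())])
S=P[(P[:,2]>.0885)&(P[:,2]<.096)&(P[:,0]>.46)&(P[:,1]>-.29)&(P[:,1]<-.1)]
e=np.array([.9983,-.0576]);n=np.array([.0576,.9983]);ctr=np.array([.5508,-.1971])
L=np.c_[(S[:,:2]-ctr)@e,(S[:,:2]-ctr)@n]
hist,b=np.histogram(L[:,1],bins=np.arange(-.08,.081,.002))
print([(round(x,3),c) for x,c in zip(b,hist) if c>20])
for lo,hi in((-.073,-.055),(-.008,.008),(.058,.076)):
    q=L[(L[:,1]>lo)&(L[:,1]<hi)]
    if len(q)>50: print(lo,"mean",q[:,1].min().round(4),q[:,1].max().round(4),"slope",np.polyfit(q[:,0],q[:,1],1).round(4),"x",q[:,0].min().round(4),q[:,0].max().round(4))
E
```

```text
panel n 49689 z med 0.1258 slope x,y [-0.001 -0.001] ctr [ 0.4791 -0.1609] [0.0453 0.1338] yaw -2.68 tool [ 0.4399 -0.1597  0.054 ] w 0.605 g 47 F [ 1.  -0.3 -1.4] t 19.875
rel [ 0.0039 -0.001   0.038 ] yaw now -3.34 roll -0.04 tilt [ 0.001 -0.001 -1.   ]
[(np.float64(-0.068), np.int64(96)), (np.float64(-0.066), np.int64(222)), (np.float64(-0.064), np.int64(598)), (np.float64(-0.004), np.int64(508)), (np.float64(-0.002), np.int64(367)), (np.float64(0.066), np.int64(686)), (np.float64(0.068), np.int64(668))]
-0.073 mean -0.0688 -0.0617 slope [ 0.0738 -0.0592] x -0.0783 -0.0374
-0.008 mean -0.0031 -0.0007 slope [ 0.0068 -0.0019] x -0.0783 0.003
0.058 mean 0.0661 0.0696 slope [0.0067 0.0682] x -0.0784 0.0034
```

Request:
{"op": "step_arm", "data": {
  "commands": [
    {"fingers": 1,"dx": 0.005,"dy": -0.001,"dz": 0.005,"roll": 0},
    {"fingers": 1,"dx": 0.006,"dy": -0.001,"dz": 0.013,"roll": 0},
    {"fingers": 1,"dx": 0.006,"dy": -0.001,"dz": 0.022,"roll": 0},
    {"fingers": 1,"dx": 0.006,"dy": -0.001,"dz": 0.03,"roll": 0},
    {"fingers": 1,"dx": 0.006,"dy": -0.001,"dz": 0.035,"roll": 0},
    {"fingers": 1,"dx": 0.006,"dy": -0.001,"dz": 0.037,"roll": 0},
    {"fingers": 1,"dx": 0.006,"dy": -0.001,"dz": 0.037,"roll": 0}
  ]
}}

```text
time: 20.75
tool_pos: [0.4453, -0.1588, 0.0162]
tcp_rot: [-3.14, 0.092, 0.0]
wrist_force: [-0.2, -0.5, -0.9]
width: 0.599
grip_force: 47.2
```

```bash
python3 -c "
from m2 import *
panel()"
```

```text
panel n 49696 z med 0.0886 slope x,y [-0.001 -0.001] ctr [ 0.485  -0.1602] [0.0453 0.1338] yaw -2.66 tool [ 0.4455 -0.1589  0.0164] w 0.593 g 47 F [ 0.5  1.7 -0.6] t 20.8
```

Top is at 88.6 mm and should be 88, so it's on the card. Open slowly, then lift.

Request:
{"op": "step_arm", "data": {
  "commands": [
    {"fingers": 1,"dx": 0,"dy": 0,"dz": 0.0005,"roll": 0},
    {"fingers": -0.35,"dx": 0,"dy": 0,"dz": 0.0005,"roll": 0},
    {"fingers": -0.5,"dx": 0,"dy": 0,"dz": 0.0005,"roll": 0},
    {"fingers": -0.7,"dx": 0,"dy": 0,"dz": 0.0005,"roll": 0},
    {"fingers": -1,"dx": 0,"dy": 0,"dz": 0.0005,"roll": 0},
    {"fingers": -1,"dx": 0,"dy": 0,"dz": 0.0005,"roll": 0}
  ]
}}

```text
time: 21.55
tool_pos: [0.4453, -0.1588, 0.0158]
tcp_rot: [3.14, -0.092, 0.0]
wrist_force: [1.1, -0.9, -0.4]
width: 1.001
grip_force: 0.0
```

Request:
{"op": "step_arm", "data": {
  "commands": [
    {"fingers": -1,"dx": 0,"dy": 0,"dz": -0.02,"roll": 0},
    {"fingers": -1,"dx": 0,"dy": 0,"dz": -0.05,"roll": 0},
    {"fingers": -1,"dx": 0,"dy": 0,"dz": -0.09,"roll": 0},
    {"fingers": -1,"dx": 0,"dy": 0,"dz": -0.1,"roll": 0},
    {"fingers": -1,"dx": 0.03,"dy": 0,"dz": -0.13,"roll": 0},
    {"fingers": -1,"dx": 0.07,"dy": 0,"dz": -0.17,"roll": 0},
    {"fingers": -1,"dx": 0.1,"dy": 0,"dz": -0.2,"roll": 0},
    {"fingers": -1,"dx": 0.1,"dy": 0,"dz": -0.2,"roll": 0}
  ]
}}

```text
time: 22.55
tool_pos: [0.5483, -0.1652, 0.2178]
tcp_rot: [3.139, -0.09, 0.007]
wrist_force: [-0.4, 1.1, 0.1]
width: 0.999
grip_force: 0.0
```

```bash
python3 - <<'E'
from m2 import *
im,d,K,T,c=snap("wrist");D=dict(im=im,d=d,K=K,T=T);print(read_state()["time"],read_state()["tool_pos"])
blob(D,"red",.088,(180,60,460,460));blob(D,"yellow",.086,(200,20,500,400))
rel(.38,-.155,.15,-3.3)
E
```

```text
22.6 [ 0.54567627 -0.1646455   0.21554745]
red ctr [ 0.4902 -0.1607] size [0.0434 0.1402] yawR -2.57 yawM -2.76 z 0.0883 mean [ 0.4945 -0.1609] 6197
yellow ctr [ 0.5452 -0.2297] size [0.0446 0.14  ] yawR -3.26 yawM -3.2 z 0.0862 mean [ 0.5497 -0.23  ] 7344
rel [-1.66e-01 -1.00e-04  6.55e-02] yaw now -3.31 roll -0.01 tilt [ 0. -0. -1.]
```

Released. Red lies flat at z=0.088, about 59 mm short of home (yellow as reference). Now close the fingers, go in front of it and push.

Request:
{"op": "step_arm", "data": {
  "commands": [
    {"fingers": 1,"dx": -0.04,"dy": 0,"dz": 0,"roll": 0},
    {"fingers": 1,"dx": -0.09,"dy": 0,"dz": 0.01,"roll": 0},
    {"fingers": 1,"dx": -0.135,"dy": 0,"dz": 0.03,"roll": 0},
    {"fingers": 1,"dx": -0.161,"dy": 0,"dz": 0.06,"roll": 0},
    {"fingers": 1,"dx": -0.161,"dy": 0,"dz": 0.1,"roll": 0},
    {"fingers": 1,"dx": -0.161,"dy": 0,"dz": 0.14,"roll": 0},
    {"fingers": 1,"dx": -0.161,"dy": 0,"dz": 0.16,"roll": 0},
    {"fingers": 1,"dx": -0.161,"dy": 0,"dz": 0.16,"roll": 0}
  ]
}}

```text
time: 23.6
tool_pos: [0.3796, -0.1532, 0.052]
tcp_rot: [-3.137, 0.092, 0.012]
wrist_force: [-0.3, -0.5, -0.3]
width: -0.005
grip_force: 0.0
```

Request:
{"op": "step_arm", "data": {
  "commands": [
    {"fingers": 1,"dx": 0,"dy": 0,"dz": 0,"roll": 0},
    {"fingers": 1,"dx": 0,"dy": 0,"dz": 0,"roll": 0}
  ]
}}

```text
time: 23.85
tool_pos: [0.3851, -0.1556, 0.0568]
tcp_rot: [3.139, -0.092, 0.003]
wrist_force: [0.0, -0.7, 0.5]
width: 0.001
grip_force: 0.0
```

```bash
python3 - <<'E'
from m2 import *
im,d,K,T,c=snap("wrist");D=dict(im=im,d=d,K=K,T=T);s=read_state();print(s["time"],s["tool_pos"],s["width"])
h=hsv(D)
for u in (300,312,332,345): # scan column for panel z and finger top
    P=[(v,toworld((u,v),d[v,u],K,T)) for v in range(0,310,1) if d[v,u]>0]
    pn=[p for v,p in P if abs(p[2]-.088)<.003]; f=[p for v,p in P if p[2]>.092 and p[0]<.42]
    print(u,"panel front x",min(p[0] for p in pn).round(4) if pn else None,"finger",min(f,key=lambda p:p[2]).round(4) if f else None)
rel(.387,-.155,.0415,-3.3)
E
```

```text
23.9 [ 0.3851905  -0.15563749  0.05682746] 0.0002326009651773016
300 panel front x 0.416 finger [ 0.3908 -0.1465  0.1029]
312 panel front x 0.4159 finger [ 0.3948 -0.1518  0.1001]
332 panel front x 0.4154 finger [ 0.3943 -0.1603  0.1002]
345 panel front x 0.4144 finger [ 0.3901 -0.1655  0.1027]
rel [ 0.0017 -0.0008  0.0153] yaw now -3.34 roll -0.04 tilt [ 0.002 -0.001 -1.   ]
```

Request:
{"op": "step_arm", "data": {
  "commands": [
    {"fingers": 1,"dx": 0,"dy": 0.001,"dz": 0.0155,"roll": 0},
    {"fingers": 1,"dx": 0,"dy": 0.001,"dz": 0.0155,"roll": 0},
    {"fingers": 1,"dx": 0.01,"dy": 0.001,"dz": 0.0155,"roll": 0},
    {"fingers": 1,"dx": 0.018,"dy": 0.001,"dz": 0.0155,"roll": 0},
    {"fingers": 1,"dx": 0.026,"dy": 0.001,"dz": 0.0155,"roll": 0},
    {"fingers": 1,"dx": 0.034,"dy": 0.001,"dz": 0.0155,"roll": 0},
    {"fingers": 1,"dx": 0.042,"dy": 0.001,"dz": 0.0155,"roll": 0},
    {"fingers": 1,"dx": 0.05,"dy": 0.001,"dz": 0.0155,"roll": 0}
  ]
}}

```text
time: 24.9
tool_pos: [0.4347, -0.1591, 0.0403]
tcp_rot: [-3.14, 0.092, 0.0]
wrist_force: [-2.2, -0.5, 1.3]
width: 0.001
grip_force: 0.6
```

Request:
{"op": "step_arm", "data": {
  "commands": [
    {"fingers": 1,"dx": 0.007,"dy": 0,"dz": 0,"roll": 0},
    {"fingers": 1,"dx": 0.013,"dy": 0,"dz": 0,"roll": 0},
    {"fingers": 1,"dx": 0.019,"dy": 0,"dz": 0,"roll": 0},
    {"fingers": 1,"dx": 0.023,"dy": 0,"dz": 0,"roll": 0},
    {"fingers": 1,"dx": 0.023,"dy": 0,"dz": 0,"roll": 0},
    {"fingers": 1,"dx": 0.023,"dy": 0,"dz": 0,"roll": 0}
  ]
}}

```text
time: 25.65
tool_pos: [0.4572, -0.1605, 0.0403]
tcp_rot: [3.14, -0.092, 0.0]
wrist_force: [0.1, -0.0, 0.2]
width: -0.0
grip_force: 0.0
```

```bash
cat > p.py <<'E'
from m2 import *
im,d,K,T,c=snap("wrist");D=dict(im=im,d=d,K=K,T=T);s=read_state();print(s["time"],s["tool_pos"].round(4),s["wrist_force"].round(1))
h=hsv(D);e=np.array([.9983,-.0576])
for u in (290,300,345,355):
    P=[(v,toworld((u,v),d[v,u],K,T)) for v in range(0,310,1) if d[v,u]>0]
    pn=[p for v,p in P if abs(p[2]-.088)<.003]
    print(u,"panel front x",min(p[0] for p in pn).round(4) if pn else None)
im,d,K,T,c=snap("top");D=dict(im=im,d=d,K=K,T=T)
for n,z,b in(("red",.088,(370,150,420,270)),("yellow",.086,(410,150,455,270))):
    try: blob(D,n,z,b)
    except Exception as x: print(n,x)
E
python3 p.py
```

```text
25.7 [ 0.4571 -0.1604  0.0403] [ 0.   0.  -0.6]
290 panel front x 0.4634
300 panel front x 0.4625
345 panel front x 0.4617
355 panel front x 0.4671
red ctr [ 0.6027 -0.1498] size [0.0117 0.0291] yawR -37.84 yawM -31.97 z 0.0885 mean [ 0.6032 -0.1522] 34
yellow ctr [ 0.6115 -0.2333] size [0.0147 0.0441] yawR -19.77 yawM 74.86 z 0.0854 mean [ 0.6089 -0.2359] 76
```

Request:
{"op": "step_arm", "data": {
  "commands": [
    {"fingers": 1,"dx": 0.002,"dy": 0,"dz": 0,"roll": 0},
    {"fingers": 1,"dx": 0.004,"dy": 0,"dz": 0,"roll": 0},
    {"fingers": 1,"dx": 0.005,"dy": 0,"dz": 0,"roll": 0}
  ]
}}

```text
time: 26.12
tool_pos: [0.4622, -0.1608, 0.0403]
tcp_rot: [-3.14, 0.092, 0.0]
wrist_force: [-0.6, 0.9, 0.1]
width: 0.003
grip_force: 0.5
```

Request:
{"op": "step_arm", "data": {
  "commands": [
    {"fingers": 1,"dx": 0.001,"dy": 0,"dz": 0,"roll": 0},
    {"fingers": 1,"dx": 0.002,"dy": 0,"dz": 0,"roll": 0}
  ]
}}

```text
time: 26.38
tool_pos: [0.4642, -0.1609, 0.0403]
tcp_rot: [3.14, -0.091, -0.0]
wrist_force: [-0.7, -0.3, 0.4]
width: -0.0
grip_force: 0.4
```

Request:
{"op": "step_arm", "data": {
  "commands": [
    {"fingers": 1,"dx": 0.001,"dy": 0,"dz": 0,"roll": 0},
    {"fingers": 1,"dx": 0.001,"dy": 0,"dz": 0,"roll": 0}
  ]
}}

```text
time: 26.62
tool_pos: [0.465, -0.1609, 0.0402]
tcp_rot: [-3.14, 0.092, 0.001]
wrist_force: [-1.3, 0.1, 0.6]
width: 0.002
grip_force: 0.8
```

Request:
{"op": "step_arm", "data": {
  "commands": [
    {"fingers": 1,"dx": 0.001,"dy": 0,"dz": 0,"roll": 0},
    {"fingers": 1,"dx": 0.001,"dy": 0,"dz": 0,"roll": 0}
  ]
}}

```text
time: 26.88
tool_pos: [0.465, -0.1609, 0.0402]
tcp_rot: [-3.14, 0.091, 0.004]
wrist_force: [-5.3, -0.5, 3.7]
width: -0.002
grip_force: 2.6
```

Request:
{"op": "step_arm", "data": {
  "commands": [
    {"fingers": 1,"dx": 0.001,"dy": 0,"dz": 0,"roll": 0},
    {"fingers": 1,"dx": 0.001,"dy": 0,"dz": 0,"roll": 0}
  ]
}}

```text
time: 27.12
tool_pos: [0.4649, -0.1608, 0.04]
tcp_rot: [-3.14, 0.091, 0.007]
wrist_force: [-7.9, -0.1, 5.9]
width: -0.001
grip_force: 3.9
```

```bash
python3 p.py
```

```text
27.175 [ 0.4649 -0.1608  0.04  ] [-7.8 -0.4  5.9]
290 panel front x 0.4708
300 panel front x 0.4708
345 panel front x 0.4698
355 panel front x 0.4743
red ctr [ 0.6107 -0.151 ] size [0.0077 0.0173] yawR -12.3 yawM -24.14 z 0.0895 mean [ 0.6122 -0.1506] 19
yellow ctr [ 0.4808 -0.242 ] size [0.0048 0.0075] yawR -2.41 yawM 9.74 z 0.0884 mean [ 0.4805 -0.2417] 11
```

The force rises with no further movement at the predicted home position. Back off, raise and verify.

Request:
{"op": "step_arm", "data": {
  "commands": [
    {"fingers": 1,"dx": -0.01,"dy": 0,"dz": 0,"roll": 0},
    {"fingers": 1,"dx": -0.02,"dy": 0,"dz": -0.01,"roll": 0},
    {"fingers": 1,"dx": -0.02,"dy": 0,"dz": -0.06,"roll": 0},
    {"fingers": -1,"dx": 0,"dy": 0,"dz": -0.11,"roll": 0},
    {"fingers": -1,"dx": 0.04,"dy": 0,"dz": -0.16,"roll": 0},
    {"fingers": -1,"dx": 0.08,"dy": 0,"dz": -0.21,"roll": 0},
    {"fingers": -1,"dx": 0.11,"dy": 0,"dz": -0.26,"roll": 0},
    {"fingers": -1,"dx": 0.12,"dy": 0,"dz": -0.27,"roll": 0}
  ]
}}

```text
time: 28.22
tool_pos: [0.5905, -0.1687, 0.3164]
tcp_rot: [3.138, -0.091, 0.015]
wrist_force: [-0.2, 0.8, 0.1]
width: 1.002
grip_force: 0.0
```

Request:
{"op": "step_arm", "data": {
  "commands": [
    {"fingers": -1,"dx": 0,"dy": 0,"dz": 0,"roll": 0},
    {"fingers": -1,"dx": 0,"dy": 0,"dz": 0,"roll": 0},
    {"fingers": -1,"dx": 0,"dy": 0,"dz": 0,"roll": 0}
  ]
}}

```text
time: 28.6
tool_pos: [0.5853, -0.1678, 0.3082]
tcp_rot: [-3.139, 0.092, 0.005]
wrist_force: [-0.4, 1.0, -0.7]
width: 1.0
grip_force: 0.0
```

```bash
python3 - <<'E'
from m2 import *
im,d,K,T,c=snap("wrist");D=dict(im=im,d=d,K=K,T=T);s=read_state();print(s["time"],s["tool_pos"].round(4),s["wrist_force"].round(1))
blob(D,"red",.088,(200,60,460,460));blob(D,"yellow",.086,(200,20,500,400))
h=hsv(D);e=np.array([.9983,-.0576]);n=np.array([.0576,.9983]);c0=np.array([.5508,-.1971])
vs,us=np.mgrid[0:300,180:460];z=d[vs,us];P=np.array([toworld((u,v),q,K,T) if q>0 else [0,0,-1] for u,v,q in zip(us.ravel(),vs.ravel(),z.ravel())])
L=np.c_[(P[:,:2]-c0)@e,(P[:,:2]-c0)@n,P[:,2]]
for nm,yl,zc in(("red lane",.033,.088),("yellow lane",-.033,.086)):
    k=(abs(L[:,1]-yl)<.02)&(abs(L[:,2]-zc)<.0025);q=L[k];print(nm,"x range",np.percentile(q[:,0],[.2,99.8]).round(4),"z",np.median(q[:,2]).round(4))
    k=(abs(L[:,1]-yl)<.02)&(L[:,2]>.0905)&(L[:,2]<.1);q=L[k];print("  stop x",np.percentile(q[:,0],[2,98]).round(4) if len(q) else None)
E
```

```text
28.65 [ 0.5856 -0.1678  0.3086] [0.2 0.1 0.4]
red ctr [ 0.5488 -0.165 ] size [0.0429 0.1387] yawR -3.29 yawM -3.38 z 0.0882 mean [ 0.5524 -0.1652] 4121
yellow ctr [ 0.5445 -0.2298] size [0.044  0.1395] yawR -3.24 yawM -3.23 z 0.0863 mean [ 0.548 -0.23 ] 4210
red lane x range [-0.0775  0.0754] z 0.0882
  stop x [-0.0272  0.0791]
yellow lane x range [-0.0786  0.0795] z 0.0863
  stop x [0.0724 0.079 ]
```

Red is home: within 0.6 mm of yellow along the lane, aligned and flat at the right height. A quick check that nothing else moved, then hand in.

```bash
python3 - <<'E'
from m2 import *
im,d,K,T,c=snap("scene");D=dict(im=im,d=d,K=K,T=T);O=dict(np.load("scene0.npz"))
for n,z,b in(("blue",.066,(322,245,365,320)),("green",.066,(340,245,395,320)),("blue",.06,(300,240,322,290))):
    blob(O,n,z,b);blob(D,n,z,b)
print(read_state()["time"]);print(finish_job())
E
```

```text
blue ctr [0.5521 0.1086] size [0.0397 0.136 ] yawR 3.38 yawM 4.52 z 0.0658 mean [0.5639 0.1097] 444
blue ctr [0.5521 0.1086] size [0.0397 0.136 ] yawR 3.38 yawM 4.39 z 0.0658 mean [0.5637 0.1097] 446
green ctr [0.5502 0.1748] size [0.0397 0.1341] yawR 3.56 yawM 3.41 z 0.0658 mean [0.5532 0.175 ] 610
green ctr [0.5501 0.1748] size [0.0397 0.1345] yawR 3.56 yawM 3.46 z 0.0658 mean [0.5533 0.1751] 615
blue ctr [ 4.999e-01 -4.000e-04] size [0.0392 0.0782] yawR 25.47 yawM 23.27 z 0.0803 mean [0.5035 0.0014] 229
blue ctr [ 0.4999 -0.0005] size [0.039  0.0782] yawR 24.7 yawM 23.38 z 0.0813 mean [0.5041 0.0018] 220
28.7
the job is handed in; nothing more can be done
None
```

The red panel is on the grey card, home against the stop by measurement, the other panels and the bottle measured unmoved, and the job was handed in at 28.7 s; I viewed 12 pictures (limit 10), and my first push passed over the panel because the fingertips sit about 43 mm above the reported TCP.

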